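# Hang the rotator wheel to dry and change over to the drying fan

### The arm

A 6-joint arm with a two-finger parallel gripper is mounted at the origin on a cart in front of the work surface, level with it; the furniture and walls round the work are solid. World frame = base frame: x ahead of the robot, y to its left, z up, the work surface at z = 0. Lengths are in m, angles in degrees, forces in N, time in s.
With the tool pointing down it reaches from about 0.4 to 0.825 m from the base axis. Payload 7 kg.
Tool frame: the origin (TCP) lies midway between the tips of the shut fingers; the grasp point (between the pads) lies 19 mm behind it (grip_depth is the distance from the TCP to the grasp point, in m); z points along the fingers, y is the direction in which the jaws open and shut (so a half turn about z gives the same grasp; the last joint's range is limited). The gripper opens to 88 mm and grips with 3 to 60 N. Pads are 19 mm wide; open, the fingers measure 130 mm over their backs; the gripper's body (78 mm by 193 mm) begins 47 mm behind the grasp point.
Start: joints at [-59.926, 20.546, 0.682, 0, -70.136, -16.507], TCP at [0.158, -0.656, 0.227] pointing down, gripper open.
Joint ranges: [-176.03, 176.03], [-82.01, 121.73], [-58.28, 71.71], [-173.87, 95.51], [-174.79, -0.11], [-173.66, 173.66]. Speed limits (degrees/s): [136.94, 136.94, 172.46, 180, 180, 180].

### API

Orientations are given as [roll, pitch, yaw] about the fixed x, y, z axes, in that order (R = Rz(yaw) Ry(pitch) Rx(roll)).
In Python, from plant import * gives the robot as it stands.
- The arm moves only by the shell command python3 -m inch 'ROWS'. ROWS is JSON, a list of rows, each an object of numbers: "ax", "ay", "az": the turn, a rotation vector about the tool's x, y, z in degrees; "dx", "dy", "dz": the shift along the tool's x, y, z in mm; "fingers": the finger opening in mm, from 0 to 87.6. In form: [{"ax": .., "ay": .., "az": .., "dx": .., "dy": .., "dz": .., "fingers": ..}, ...]. A call has 1 to 8 rows; each row is the pose to reach, as a shift and turn from the pose commanded when the call began, along the tool's axes at that moment; what a row does not reach only later rows make up. A row lasts 1/8 s, in which the tool goes at most 62.5 mm and 10.7 degrees, less where a joint would pass 70% of its speed; a pose out of reach is approached as far as the arm can. A call with a gripper value outside its range is refused whole. The fingers move at their own pace and stop on an object; the grip force is fixed at half the most. Time passes only in rows, so rows that repeat a pose let the fingers close. It gives the time, the measured TCP pose, the force and the opening at its end, in the units of the state.
- get_obs(): the state, without advancing time (a new reading comes with each control period).
- snapshot(name): name is "side" or "top" or "wrist"; returns a dict with "image" (400x640x3 uint8, red, green, blue), "fx", "fy", "cx", "cy" (pixels), "rvec" (rotation vector, rad) and "tvec" (3), from world to camera coordinates, as OpenCV has them. Camera axes: x right, y down, z forward; pixel columns grow to the right and rows downward; lengths in m; the calibration is good to about 2 mm. A picture is of the moment at which its call begins. There is no depth.
- close_job(): hands the job in, once; it reports no verdict.
Trained networks look in the newest picture that a camera, given by its name, has taken for a name from the list of things; names that differ only in an ending like _2 or _b are one class to them, and where a whole thing is asked for, a point or a joint stands for the part that bears it (a point fixed in the world has none). Each returns a list of dicts, best first, with "score" (0 to 1); they miss things now and then, are a little off and sometimes report something else, mostly with a low value. They report only what shows in the picture. A call takes as long as a camera call. They do not tell look-alikes from the thing itself.
- search_frame(target, camera): "bbox" ([centre column, centre row, width, height] in pixels, round what is visible of it).
- trace(target, camera): "mask" (400x640 bool, what is visible of it) and "bbox" ([centre column, centre row, width, height] in pixels, round what is visible of it).
- landmark_of(target, camera): "position" ([column, row] in pixels: a listed point, or the origin of a listed thing).
The state is a dict: "clock": time; "joint_pos": joint angles; "qvel": joint speeds; "tau": joint torques, N m; "tool_pos": TCP position; "orientation": TCP orientation; "force": force on the tool from outside, world axes, zero at the start; "moment": the same for the moment, N m; "opening": finger opening in m.
Only numpy, scipy, OpenCV 4.12 (cv2) and the standard library are available. Lean on these libraries where they do the work, as an engineer would, in place of code of your own. Each camera call takes 0.05 s, during which the arm holds its last target.

### The job

The tube rotator's blue wheel has been washed: lift it by its rim out of its cradle and hang it by the rim on the J-hook of the drying stand, resting freely on the hook. Then move the changeover switch from the rotator side (orange dot) to centre off (white dot), pause there for about a second, and go on fully to the drying fan side (blue dot). Do not touch the switch before the wheel hangs, and leave the small bottle, the tape roll and the dish where they are.

Things in the scene. Friction and masses are not known exactly. Their poses are not given: they have to be found in the camera images.
- wheel_centre (a point): Centre of the loose blue wheel (0.14-0.28 kg), standing upright: flat rim 190 mm outer, 120 mm inner diameter (35 mm of solid rim radially), 12 mm thick; steel hub 22 mm across, 18 mm long. Three 8 mm spokes: one straight down, two 30 degrees above level, so the opening under the rim's top is clear, 49 mm high down to the hub. x axis = axle, level. Rim's top is 95 mm above this point.
- wheel: The same wheel; origin at its centre, x axis along the axle.
- cradle: Fixed low white cradle, 110 x 170 mm, holding the wheel upright: the rim rests on two cross rods between four steel pegs 71 mm high, with 2 mm of play. Origin at the centre of its underside, on the bench; the axle lies along its x, the slot along its y. The wheel comes out straight up and is clear of the pegs after a rise of 60 mm.
- dryer: Fixed drying stand: base 120 x 150 mm, white fan tower 120 mm wide, 190 mm high (x = 5 to 55 mm), steel hook above and in front. Origin at the centre of the base's underside; its own -x is the front, to which the hook points. A post at x = 30 mm bends forward at 225 mm height into the hook's arm; nothing of the stand is higher than the hook tip.
- hook_seat (a point): Point on the centre line of the hook's level arm (225 mm above the bench) where the wheel is best hung. The arm, an 8 mm round steel bar, runs along this frame's x: 78 mm back (+x) to its post, 53 mm forward (-x) to the upturned end; the tower's face is 63 mm behind. A wheel hanging here has its centre 56 mm below this point, its axle along this x.
- hook_tip (a point): Top of the hook's upturned end, 22 mm above the arm's centre line and 53 mm in front (-x) of hook_seat. The rim must pass over it; the hub and spokes must pass below the arm.
- switch_box: Fixed grey switch box, 75 x 100 x 38 mm, origin at the centre of its underside, its own y to the left: orange dot on its +y (rotator), white dot in the middle (off), blue dot on its -y (drying fan).
- lever_pivot (a point): Pivot of the switch lever on the top of the box, 38 mm above the bench; axes as the box's.
- lever_ball (a point): Centre of the red ball, 20 mm in diameter, at the end of the lever (8 mm steel rod), 65 mm from the pivot.
- lever (a joint): Lever angle about the box's x, rad: -0.6 leaning fully to the orange dot (+y, left; the start), 0 upright at off, +0.6 fully to the blue dot (-y, right). Stops at +-0.6; no detent or spring, it stays where it is left; about 1.3 N at the ball moves it.
- bottle_small: Loose bystander: small white bottle with a blue cap, 42 x 42 x 68 mm, origin at its underside.
- tape_roll: Loose bystander: green tape roll lying flat, 77 x 76 x 19 mm, origin at its underside.
- petri_dish: Loose bystander: a single round dish, 61 x 61 x 15 mm, origin at its underside.
Mind the look-alikes: they are no part of the job. Leave any pink look-alike of the dryer alone.

How it is judged:
By the outcome, as a careful person would: the job done as asked, in the order asked, and still so for the second after the job is handed in, with the robot touching nothing.
It also fails if it takes over 69 s, if anything falls off the work surface, if the arm or the gripper's body presses on something with over 40 N, if the wrist force passes 120 N, or if a joint passes its speed limit or range.

## Working session

There is one attempt and no reset: what is moved stays moved. The work goes in short steps, Python scripts to look and compute and a shell command to move; the robot and the scene stay as the last step left them, time stands still between calls to the robot, and variables do not carry over. Pictures are saved under pics/ and viewed, and the job is handed in when it is done.

```bash
ls; mkdir -p pics; cat > h.py <<'E'
from plant import *
import numpy as np, cv2
from scipy.spatial.transform import Rotation as R
def snap(c,fn=None):
    s=snapshot(c)
    if fn: cv2.imwrite('pics/'+fn,cv2.cvtColor(s['image'],cv2.COLOR_RGB2BGR))
    return s
def ray(s,px):
    Rm=cv2.Rodrigues(np.array(s['rvec'],float))[0]; t=np.array(s['tvec'],float).ravel()
    d=Rm.T@np.array([(px[0]-s['cx'])/s['fx'],(px[1]-s['cy'])/s['fy'],1.]); return -Rm.T@t,d/np.linalg.norm(d)
def atz(s,px,z):
    o,d=ray(s,px); return o+d*(z-o[2])/d[2]
def proj(s,P):
    K=np.array([[s['fx'],0,s['cx']],[0,s['fy'],s['cy']],[0,0,1.]])
    return cv2.projectPoints(np.atleast_2d(np.array(P,float)),np.array(s['rvec'],float),np.array(s['tvec'],float),K,None)[0].reshape(-1,2)
def tri(*obs):
    A=np.zeros((3,3));b=np.zeros(3)
    for s,p in obs:
        o,d=ray(s,p);M=np.eye(3)-np.outer(d,d);A+=M;b+=M@o
    X=np.linalg.solve(A,b)
    return X,[np.round(proj(s,X)[0]-p,1) for s,p in obs]
E
python3 - <<'E'
from h import *
np.set_printoptions(precision=3,suppress=True)
print(get_obs())
S={}
for c in ('side','top','wrist'):
    S[c]=snap(c,c+'0.png'); print(c,S[c]['fx'],S[c]['cx'],S[c]['cy'],'cam at',ray(S[c],(320,200)))
for n in ['wheel_centre','wheel','cradle','dryer','hook_seat','hook_tip','switch_box','lever_pivot','lever_ball','bottle_small','tape_roll','petri_dish']:
    for c in ('side','top'):
        print(n,c,[(np.round(r['position'],1).tolist(),round(r['score'],2)) for r in landmark_of(n,c)][:4])
E
```

```text
pics
{'clock': 0.0, 'joint_pos': array([-59.926,  20.591,   0.634,  -0.02 , -70.135, -16.508]), 'qvel': array([ 0.034, -0.035, -0.029, -0.017,  0.003,  0.058]), 'tau': array([ -0.   , -58.272,  29.305,   6.997,   0.007,  -0.   ]), 'tool_pos': array([ 0.158, -0.656,  0.226]), 'orientation': array([ 179.907,   -0.008, -166.441]), 'force': array([-0.442, -0.257, -0.284]), 'moment': array([ 0.002, -0.035, -0.043]), 'opening': 0.08787745718201502}
side 399.3643377233012 316.55423825316757 198.8896297602703 cam at (array([0.467, 0.72 , 0.919]), array([ 0.115, -0.731, -0.672]))
top 387.15648939980315 316.76935424828355 196.92228894095706 cam at (array([ 0.537, -0.089,  1.166]), array([ 0.04 , -0.003, -0.999]))
wrist 283.20954728947515 320.2664489733868 196.4809807359993 cam at (array([ 0.092, -0.672,  0.384]), array([ 0.259,  0.062, -0.964]))
wheel_centre side [([283.0, 296.5], 0.74), ([351.8, 154.3], 0.42)]
wheel_centre top [([214.4, 170.6], 0.9)]
wheel side [([281.2, 298.8], 0.73), ([281.8, 295.9], 0.58)]
wheel top [([217.2, 173.2], 0.63)]
cradle side [([284.5, 322.7], 0.64), ([352.1, 274
[... 348 characters left out ...]
p side [([350.5, 152.2], 0.77), ([352.4, 108.6], 0.58), ([367.9, 216.0], 0.22)]
hook_tip top [([480.5, 215.2], 0.81), ([266.8, 228.8], 0.75), ([372.0, 223.9], 0.69)]
switch_box side [([349.9, 275.6], 0.97)]
switch_box top [([281.5, 227.1], 0.81)]
lever_pivot side [([348.8, 265.6], 0.97)]
lever_pivot top [([280.9, 226.9], 0.68)]
lever_ball side [([350.1, 265.9], 0.6)]
lever_ball top [([265.7, 229.6], 0.61)]
bottle_small side [([272.1, 259.4], 0.69)]
bottle_small top [([223.9, 178.8], 0.67), ([292.3, 151.3], 0.45)]
tape_roll side [([373.7, 331.4], 0.69)]
tape_roll top [([226.5, 256.0], 0.7), ([372.4, 222.8], 0.2)]
petri_dish side [([366.8, 215.5], 0.51)]
petri_dish top [([363.8, 243.4], 0.56)]
```

View pics/side0.png

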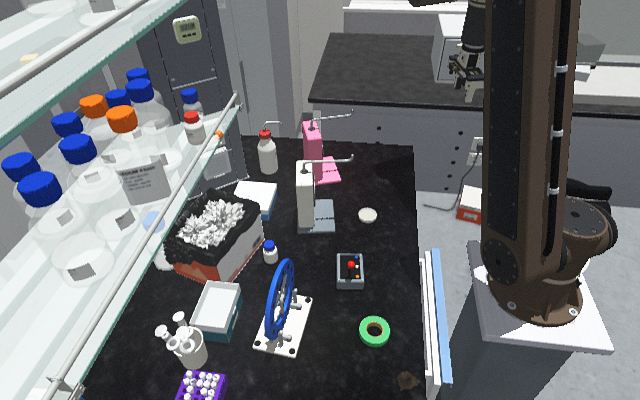

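View pics/top0.png

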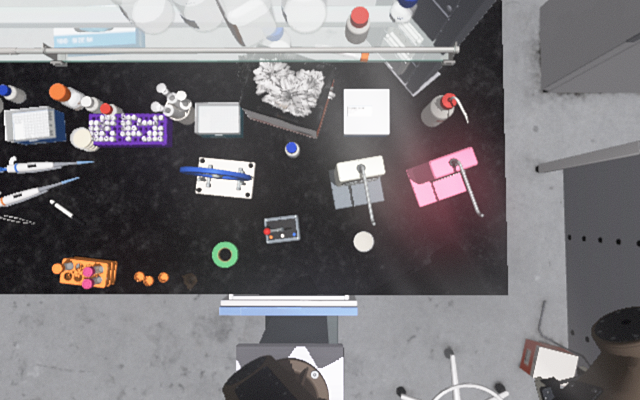

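View pics/wrist0.png

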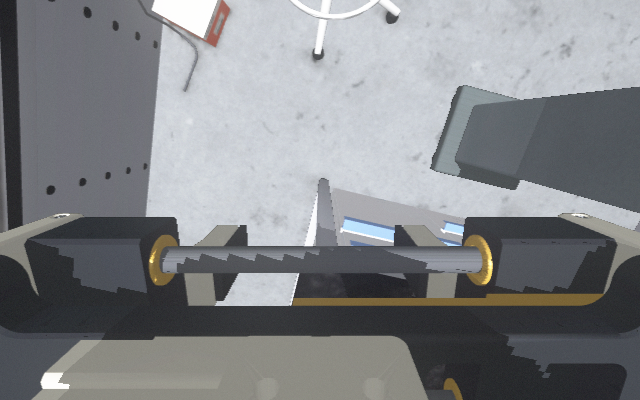

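The white/blue stand at top (358,182), side (315,200) is the dryer. The pink one, at top (445,177) and side (320,155), is the look-alike. I'll enlarge both areas to confirm and measure.

```bash
python3 - <<'E'
from h import *
a=cv2.imread('pics/top0.png');b=cv2.imread('pics/side0.png')
r=lambda im,x,y,w,h,k:cv2.resize(im[y:y+h,x:x+w],None,fx=k,fy=k,interpolation=cv2.INTER_CUBIC)
cv2.imwrite('pics/cA.png',r(a,170,130,130,120,6))
cv2.imwrite('pics/cB.png',r(a,315,130,100,100,6))
cv2.imwrite('pics/cC.png',r(b,280,140,110,100,6))
cv2.imwrite('pics/cD.png',r(b,245,235,130,130,4.5))
E
```

```text
(no output)
```

View pics/cA.png

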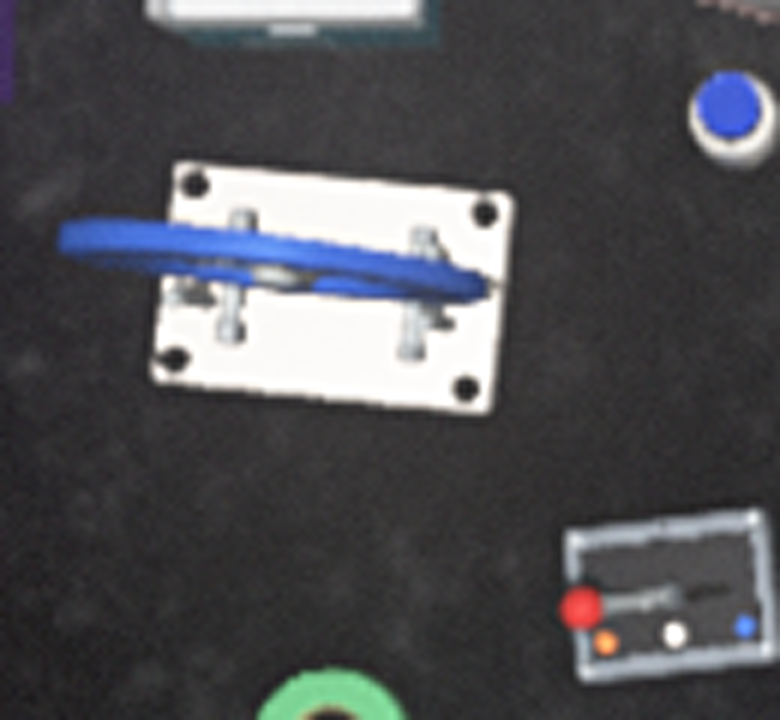

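View pics/cB.png

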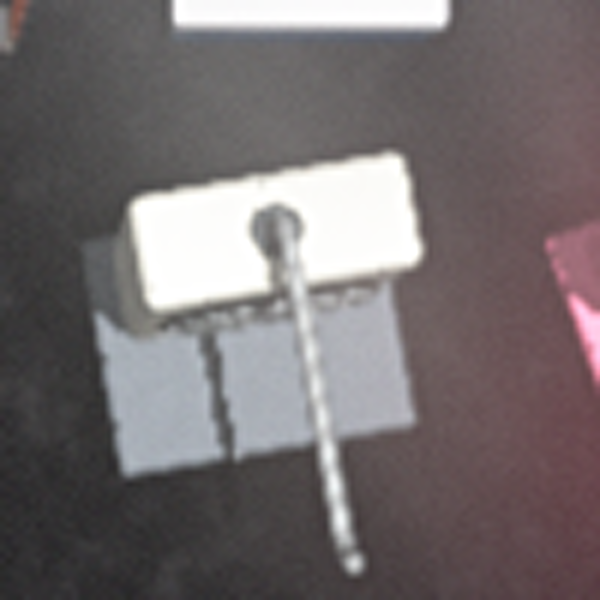

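View pics/cC.png

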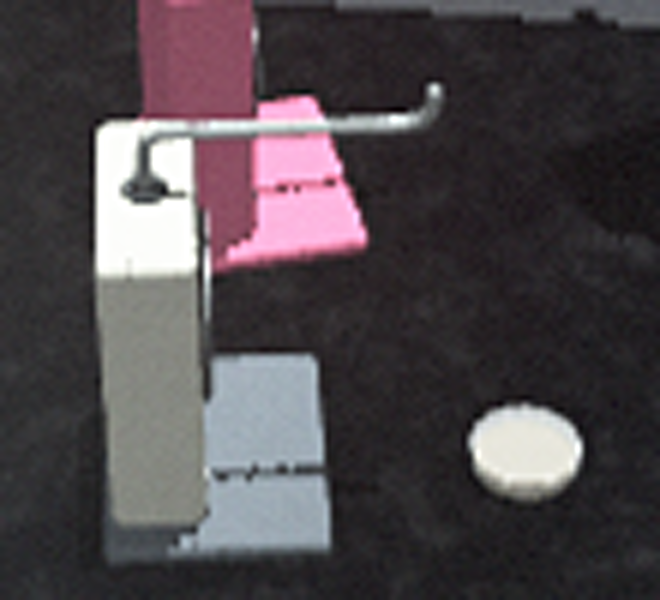

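View pics/cD.png

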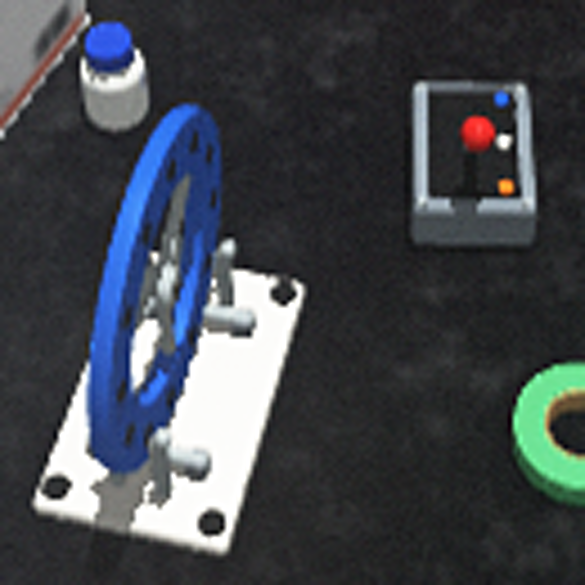

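```bash
cat > fit.py <<'E'
from h import *
from scipy.optimize import least_squares
np.set_printoptions(precision=4,suppress=True)
S={'t':snap('top'),'s':snap('side')}
A=lambda u,v:('t',((u+.5)/6-.5+170,(v+.5)/6-.5+130))
B=lambda u,v:('t',((u+.5)/6-.5+315,(v+.5)/6-.5+130))
C=lambda u,v:('s',((u+.5)/6-.5+280,(v+.5)/6-.5+140))
D=lambda u,v:('s',((u+.5)/4.5-.5+245,(v+.5)/4.5-.5+235))
def fit(obs,x0,np_=0):
    # obs: (fn of params-> local pt, (cam,px))
    def W(p,l): c,s=np.cos(p[2]),np.sin(p[2]); return np.array([p[0]+c*l[0]-s*l[1],p[1]+s*l[0]+c*l[1],l[2]])
    f=lambda p:np.concatenate([proj(S[c],W(p,l(p)))[0]-px for l,(c,px) in obs])
    r=least_squares(f,x0,loss='soft_l1'); print(r.x[:2],np.degrees(r.x[2]),r.x[3:]); print(f(r.x).reshape(-1,2).round(1).tolist()); return r.x
L=lambda x,y,z=None:(lambda p:(x,y,p[3] if z is None else z))
print('cradle')
cr=fit([(L(.055,.085),A(177,163)),(L(.055,-.085),A(513,195)),(L(-.055,-.085),A(491,412)),(L(-.055,.085),A(153,380)),
 (L(-.055,-.085),D(303,287)),(L(-.055,.085),D(228,553)),(L(.055,.085),D(35,508))],[.58,.15,0,.008])
print('dryer: extra = tip x, seat->')
dr=fit([(L(.055,.06,.19),B(130,200)),(L(.055,-.06,.19),B(405,152)),(L(.005,-.06,.19),B(422,265)),(L(.005,.06,.19),B(150,312)),
 (L(.055,.06,.19),C(97,275)),(L(.005,.06,.19),C(193,275)),(L(.055,-.06,.19),C(98,122)),
 (lambda p:(p[3],0,p[4]),B(352,562)),(lambda p:(p[3],0,p[4]),C(436,90)),
 (lambda p:(-.06,.075,p[5]),B(122,477)),(lambda p:(-.06,-.075,p[5]),B(415,423)),(lambda p:(-.06,.075,p[5]),C(330,550)),(lambda p:(-.06,-.075,p[5]),C(317,355))],[.58,-.2,.15,-.11,.247,.01])
print('box')
bx=fit([(L(.0375,.05,.038),A(567,530)),(L(.0375,-.05,.038),A(763,512)),(L(-.0375,-.05,.038),A(775,660)),(L(-.0375,.05,.038),A(585,680)),
 (L(.0375,-.05,.038),D(415,85)),(L(-.0375,-.05,.038),D(527,85)),(L(-.0375,.05,.038),D(535,208)),(L(.0375,.05,.038),D(415,205))],[.45,0,.1])
print('ball',tri((S['t'],A(581,608)[1]),(S['s'],D(478,133)[1])))
for k in 'ts':
  for n in ('bottle_small','tape_roll','petri_dish'): pass
print('tip tri',tri((S['t'],B(352,562)[1]),(S['s'],C(436,90)[1])))
for n,px in (('bottle',A(730,105)[1]),('dish',(363.5,241.5)),('tape',(225.5,255))): print(n,atz(S['t'],px,.068 if n=='bottle' else .015))
E
python3 fit.py
```

```text
cradle
[0.6516 0.1939] -5.1955871205788435 [0.0041]
[[0.1, 0.2], [-0.1, -0.1], [0.0, 0.0], [0.2, 0.2], [0.5, -0.4], [-0.1, 0.1], [-0.8, 0.3]]
dryer: extra = tip x, seat->
[ 0.6278 -0.1989] 9.90494891824413 [-0.1109  0.2431  0.0064]
[[-0.9, -0.5], [-0.2, -0.6], [0.6, -0.1], [-0.8, 0.2], [-0.7, -1.2], [0.8, -1.8], [-0.4, -0.8], [0.0, 0.2], [-0.2, -0.0], [-0.4, 0.3], [0.1, 0.6], [0.7, -0.2], [0.1, 0.2]]
box
[0.4985 0.0208] 5.8503679185539745 []
[[-1.2, -0.1], [0.3, -0.6], [0.9, 0.4], [-1.7, 0.6], [-0.6, -1.7], [0.8, -1.2], [0.5, 0.3], [-0.9, 0.3]]
ball (array([0.4943, 0.0567, 0.091 ]), [array([0. , 0.1]), array([-0.1, -0. ])])
tip tri (array([ 0.5185, -0.218 ,  0.2431]), [array([0. , 0.2]), array([-0.2,  0. ])])
bottle [ 0.7327 -0.0097  0.068 ]
dish [ 0.4606 -0.2206  0.015 ]
tape [0.4206 0.1877 0.015 ]
```

```bash
cat >> h.py <<'E'
def plan(xyz,yaw,o=None):
    o=o or get_obs(); R0=R.from_euler('xyz',o['orientation'],degrees=True)
    d=R0.inv().apply(np.array(xyz)-o['tool_pos'])*1000
    rv=(R0.inv()*R.from_euler('xyz',[180,0,yaw],degrees=True)).as_rotvec(degrees=True)
    print('to',np.round(xyz,4),yaw,'d(mm)',d.round(1),'rot',rv.round(2),'clock',round(o['clock'],2))
E
python3 - <<'E'
from h import *
np.set_printoptions(precision=4,suppress=True)
S={'t':snap('top'),'s':snap('side')}
print('rod end',tri((S['t'],(455,47)),(S['s'],(238,98))))
def wheel(x,y,z,yaw,r,off):
    a=np.linspace(0,2*np.pi,60); yv=np.radians(yaw); ax=np.array([np.cos(yv),np.sin(yv),0]); ay=np.array([-np.sin(yv),np.cos(yv),0])
    return np.array([np.array([x,y,z])+ax*off+ay*r*np.cos(t)+np.array([0,0,1])*r*np.sin(t) for t in a])
# fit with mask
import itertools
from scipy.optimize import minimize
M={}
for c,n in (('t','top'),('s','side')):
    im=cv2.cvtColor(S[c]['image'],cv2.COLOR_RGB2HSV); m=cv2.inRange(im,(100,120,50),(130,255,255))
    b=(165,140,265,200) if c=='t' else (255,245,305,345)
    k=np.zeros_like(m);k[b[1]:b[3],b[0]:b[2]]=m[b[1]:b[3],b[0]:b[2]]
    if c=='s': k[240:266,255:279]=0
    ys,xs=np.nonzero(k); print(c,xs.min(),xs.max(),ys.min(),ys.max())
    M[c]=(xs.min(),xs.max(),ys.min(),ys.max())
for z in (.104,.106,.108,.11,.112):
    for c in 'ts':
        P=np.vstack([proj(S[c],wheel(.6516,.1939,z,-5.2,.095,o)) for o in (-.006,.006)]); print(z,c,P[:,0].min(),P[:,0].max(),P[:,1].min(),P[:,1].max())
for c,n in (('t','top'),('s','side')):
    im=cv2.cvtColor(S[c]['image'],cv2.COLOR_RGB2BGR).copy(); im=cv2.resize(im,None,fx=4,fy=4)
    for r,o in itertools.product((.095,.06),(-.006,.006)):
        cv2.polylines(im,[((proj(S[c],wheel(.6516,.1939,.108,-5.2,r,o))+.5)*4).astype(int)],True,(0,255,255),1)
    im=im[520:800,660:1100] if c=='t' else im[960:1480,960:1360]
    cv2.imwrite(f'pics/w{c}.png',im)
plan((.652,.194,.33),-95.2); plan((.30,-.45,.36),-120)
E
```

```text
rod end (array([ 0.9086, -0.3961,  0.3085]), [array([0.2, 3.6]), array([-2.4, -0.7])])
t 180 250 166 179
s 265 293 258 339
0.104 t 179.89375324489546 251.42089994189948 166.51087828975474 180.56859071478053
0.104 s 264.0253137442325 293.8902259429334 259.1184163677088 341.127763799326
0.106 t 179.62573079291175 251.29593835533294 166.41169127070054 180.50677932774306
0.106 s 263.922669525233 293.8426847142634 258.5881783915355 340.6931437925629
0.108 t 179.35667358921162 251.17051383528263 166.31210284429608 180.4447496025398
0.108 s 263.8197080953999 293.7950200403716 258.05646591662963 340.257262130948
0.11 t 179.0865756299215 251.04462380449522 166.21211056887262 180.38250038026038
0.11 s 263.71642798199906 293.7472314398274 257.5232727839443 339.82011331282456
0.112 t 178.81543086462977 250.91826566655095 166.1117119829183 180.3200304937783
0.112 s 263.6128277031653 293.6993184286936 256.98859280008276 339.38169180450166
to [0.652 0.194 0.33 ] -95.2 d(mm) [-679.4  710.6 -103.5] rot [  0.    -0.   -71.23] clock 1.55
to [ 0.3  -0.45  0.36] -120 d(mm) [-186.1  167.2 -133.5] rot [  0.    -0.   -46.43] clock 1.55
```

View pics/wt.png

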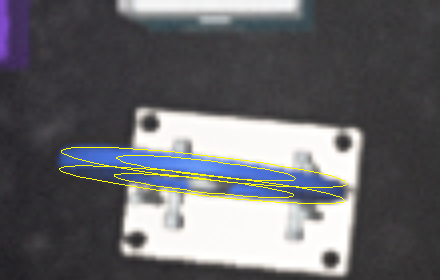

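View pics/ws.png

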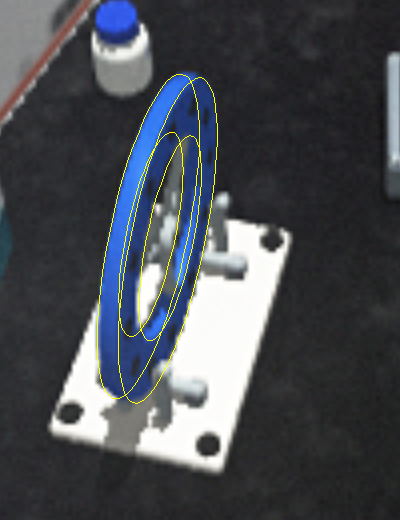

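Everything matches: the wheel is at (0.652, 0.194, ~0.107) with axle yaw −5.2°, and its rim top is at about 0.202. Moving up and across.

```bash
python3 -m inch '[{"dz":-60},{"dx":-30,"dy":30,"dz":-100,"az":-8},{"dx":-70,"dy":60,"dz":-134,"az":-17},{"dx":-110,"dy":100,"dz":-134,"az":-26},{"dx":-150,"dy":135,"dz":-134,"az":-36},{"dx":-186,"dy":167,"dz":-134,"az":-46},{"dx":-186,"dy":167,"dz":-134,"az":-46}]'; python3 - <<'E'
from h import *
plan((.48,-.05,.36),-100); plan((.652,.194,.33),-95.2)
E
```

```text
to [ 0.48 -0.05  0.36] -100 d(mm) [-454.9  513.8 -133.5] rot [  0.    -0.   -66.43] clock 1.55
to [0.652 0.194 0.33 ] -95.2 d(mm) [-679.4  710.6 -103.5] rot [  0.    -0.   -71.23] clock 1.55$[0]: bad value
```

```bash
python3 -m inch '[{"ax":0,"ay":0,"az":0,"dx":0,"dy":0,"dz":-60,"fingers":87},{"ax":0,"ay":0,"az":-8,"dx":-30,"dy":30,"dz":-100,"fingers":87},{"ax":0,"ay":0,"az":-17,"dx":-70,"dy":60,"dz":-134,"fingers":87},{"ax":0,"ay":0,"az":-26,"dx":-110,"dy":100,"dz":-134,"fingers":87},{"ax":0,"ay":0,"az":-36,"dx":-150,"dy":135,"dz":-134,"fingers":87},{"ax":0,"ay":0,"az":-46,"dx":-186,"dy":167,"dz":-134,"fingers":87},{"ax":0,"ay":0,"az":-46,"dx":-186,"dy":167,"dz":-134,"fingers":87}]'; python3 - <<'E'
from h import *
plan((.48,-.05,.36),-100); plan((.652,.194,.33),-95.2)
E
```

```text
clock: 2.42
tool_pos: [0.3015, -0.4481, 0.3614]
orientation: [-179.9, 0.0, -120.1]
force: [-0.2, 0.3, 0.2]
opening: 0.0867
to [ 0.48 -0.05  0.36] -100 d(mm) [-433.9   45.2    1.4] rot [-1.10e-01 -1.00e-02 -2.01e+01] clock 2.42
to [0.652 0.194 0.33 ] -95.2 d(mm) [-731.3   18.8   31.5] rot [-1.10e-01 -1.00e-02 -2.49e+01] clock 2.42
```

```bash
python3 -m inch '[{"ax":0,"ay":0,"az":-3,"dx":-55,"dy":15,"dz":0,"fingers":87},{"ax":0,"ay":0,"az":-7,"dx":-115,"dy":30,"dz":0,"fingers":87},{"ax":0,"ay":0,"az":-10,"dx":-175,"dy":40,"dz":0,"fingers":87},{"ax":0,"ay":0,"az":-13,"dx":-235,"dy":45,"dz":0,"fingers":87},{"ax":0,"ay":0,"az":-16,"dx":-295,"dy":45,"dz":0,"fingers":87},{"ax":0,"ay":0,"az":-18,"dx":-355,"dy":45,"dz":0,"fingers":87},{"ax":0,"ay":0,"az":-20,"dx":-415,"dy":45,"dz":0,"fingers":87},{"ax":0,"ay":0,"az":-22,"dx":-475,"dy":40,"dz":0,"fingers":87}]'; python3 - <<'E'
from h import *
plan((.652,.194,.28),-95.2)
E
```

```text
clock: 3.42
tool_pos: [0.5069, -0.019, 0.3611]
orientation: [-179.9, 0.0, -98.4]
force: [1.0, -0.2, 0.3]
opening: 0.0871
to [0.652 0.194 0.28 ] -95.2 d(mm) [-232.  -112.2   81.3] rot [-0.07  0.01 -3.24] clock 3.42
```

```bash
python3 -m inch '[{"ax":0,"ay":0,"az":-1,"dx":-50,"dy":-25,"dz":10,"fingers":87},{"ax":0,"ay":0,"az":-2,"dx":-100,"dy":-50,"dz":30,"fingers":87},{"ax":0,"ay":0,"az":-3,"dx":-150,"dy":-75,"dz":50,"fingers":87},{"ax":0,"ay":0,"az":-3.2,"dx":-200,"dy":-98,"dz":70,"fingers":87},{"ax":0,"ay":0,"az":-3.2,"dx":-232,"dy":-112,"dz":81,"fingers":87},{"ax":0,"ay":0,"az":-3.2,"dx":-232,"dy":-112,"dz":81,"fingers":87},{"ax":0,"ay":0,"az":-3.2,"dx":-232,"dy":-112,"dz":81,"fingers":87}]'; python3 - <<'E'
from h import *
snap('wrist','w1.png')
plan((.652,.194,.1725),-95.2)
E
```

```text
clock: 4.3
tool_pos: [0.6511, 0.1919, 0.2794]
orientation: [180.0, -0.0, -95.3]
force: [0.4, 0.3, 0.2]
opening: 0.0871
to [0.652  0.194  0.1725] -95.2 d(mm) [ -2.4  -0.7 107.6] rot [-0.03  0.   -0.1 ] clock 4.35
```

View pics/w1.png

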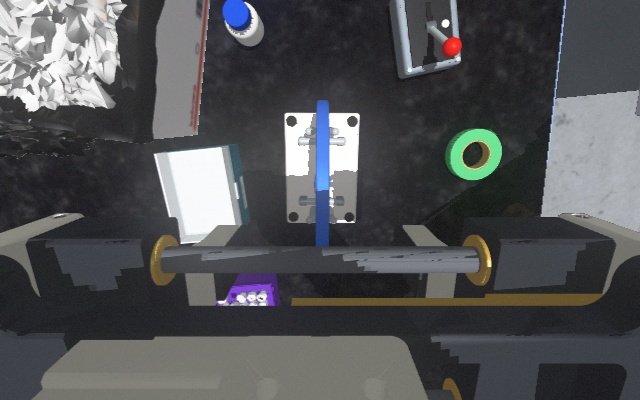

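The wheel is edge-on at column 321, midway between the pads (210 and 430). Descending to grip about 11 mm below the rim top.

```bash
python3 -m inch '[{"ax":0,"ay":0,"az":0,"dx":-2,"dy":0,"dz":40,"fingers":87},{"ax":0,"ay":0,"az":0,"dx":-2,"dy":0,"dz":75,"fingers":87},{"ax":0,"ay":0,"az":0,"dx":-2,"dy":0,"dz":97,"fingers":87},{"ax":0,"ay":0,"az":0,"dx":-2,"dy":0,"dz":107,"fingers":87},{"ax":0,"ay":0,"az":0,"dx":-2,"dy":0,"dz":107,"fingers":60}]'; python3 - <<'E'
from h import *
snap('side','s1.png');im=cv2.imread('pics/s1.png')[200:370,210:380];cv2.imwrite('pics/s1c.png',cv2.resize(im,None,fx=3.5,fy=3.5))
E
```

```text
clock: 4.97
tool_pos: [0.6511, 0.1941, 0.1732]
orientation: [-180.0, 0.0, -95.3]
force: [-0.0, 0.3, 0.2]
opening: 0.0813
```

View pics/s1c.png

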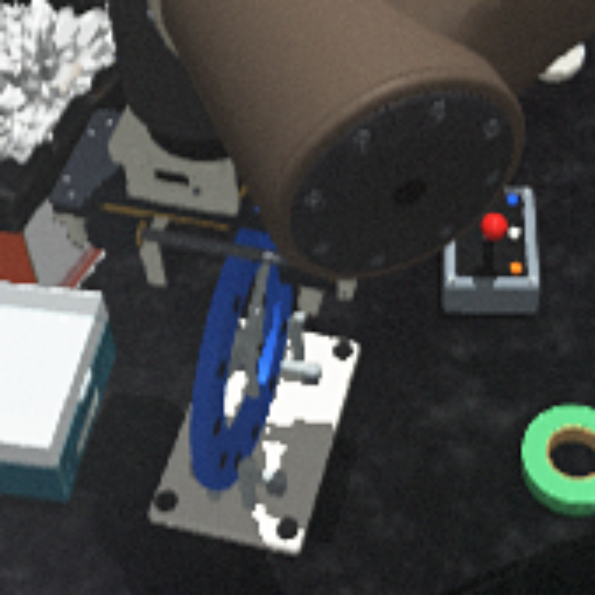

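```bash
python3 -m inch '[{"ax":0,"ay":0,"az":0,"dx":0,"dy":0,"dz":0,"fingers":20},{"ax":0,"ay":0,"az":0,"dx":0,"dy":0,"dz":0,"fingers":20},{"ax":0,"ay":0,"az":0,"dx":0,"dy":0,"dz":0,"fingers":20},{"ax":0,"ay":0,"az":0,"dx":0,"dy":0,"dz":0,"fingers":0},{"ax":0,"ay":0,"az":0,"dx":0,"dy":0,"dz":0,"fingers":0},{"ax":0,"ay":0,"az":0,"dx":0,"dy":0,"dz":0,"fingers":0},{"ax":0,"ay":0,"az":0,"dx":0,"dy":0,"dz":0,"fingers":0},{"ax":0,"ay":0,"az":0,"dx":0,"dy":0,"dz":0,"fingers":0}]'
```

```text
clock: 6.02
tool_pos: [0.651, 0.1947, 0.1725]
orientation: [180.0, -0.0, -95.2]
force: [0.5, 0.6, 0.3]
opening: 0.0119
```

```bash
python3 -m inch '[{"ax":0,"ay":0,"az":0,"dx":0,"dy":0,"dz":-8,"fingers":0},{"ax":0,"ay":0,"az":0,"dx":0,"dy":0,"dz":-22,"fingers":0},{"ax":0,"ay":0,"az":0,"dx":0,"dy":0,"dz":-40,"fingers":0},{"ax":0,"ay":0,"az":0,"dx":0,"dy":0,"dz":-65,"fingers":0},{"ax":0,"ay":0,"az":0,"dx":0,"dy":0,"dz":-95,"fingers":0},{"ax":0,"ay":0,"az":0,"dx":0,"dy":0,"dz":-125,"fingers":0},{"ax":0,"ay":0,"az":0,"dx":0,"dy":0,"dz":-145,"fingers":0},{"ax":0,"ay":0,"az":0,"dx":0,"dy":0,"dz":-157,"fingers":0}]'; python3 - <<'E'
from h import *
snap('side','s2.png')
plan((.46,.02,.33),-86); plan((.46,-.10,.33),-80.1);plan((.464,-.2275,.33),-80.1)
E
```

```text
clock: 7.02
tool_pos: [0.6513, 0.1948, 0.3322]
orientation: [-179.9, 0.1, -95.2]
force: [1.0, -0.5, -2.2]
opening: 0.012
to [0.46 0.02 0.33] -86 d(mm) [191.5 175.    2.2] rot [-0.2   0.09 -9.23] clock 7.08
to [ 0.46 -0.1   0.33] -80.1 d(mm) [311. 164.   2.] rot [ -0.21   0.08 -15.13] clock 7.08
to [ 0.464  -0.2275  0.33  ] -80.1 d(mm) [437.6 148.4   1.9] rot [ -0.21   0.08 -15.13] clock 7.08
```

View pics/s2.png

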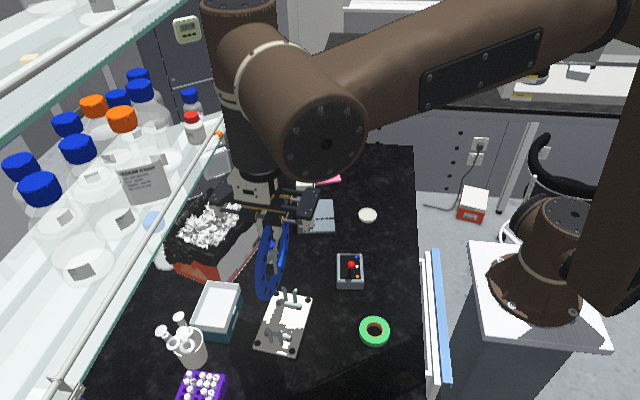

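The wheel is lifted clear and hangs from the gripper at (270,260). Carrying it to the front of the hook.

```bash
python3 -m inch '[{"ax":0,"ay":0,"az":-1,"dx":15,"dy":15,"dz":0,"fingers":0},{"ax":0,"ay":0,"az":-2.5,"dx":40,"dy":40,"dz":0,"fingers":0},{"ax":0,"ay":0,"az":-4,"dx":70,"dy":70,"dz":0,"fingers":0},{"ax":0,"ay":0,"az":-5.5,"dx":100,"dy":100,"dz":0,"fingers":0},{"ax":0,"ay":0,"az":-7,"dx":135,"dy":130,"dz":0,"fingers":0},{"ax":0,"ay":0,"az":-8,"dx":170,"dy":155,"dz":0,"fingers":0},{"ax":0,"ay":0,"az":-9.2,"dx":205,"dy":170,"dz":0,"fingers":0},{"ax":0,"ay":0,"az":-11,"dx":240,"dy":172,"dz":0,"fingers":0}]'; python3 - <<'E'
from h import *
plan((.464,-.2275,.33),-80.1)
E
```

```text
clock: 8.07
tool_pos: [0.4565, -0.0296, 0.3299]
orientation: [-180.0, 0.0, -84.1]
force: [1.2, 0.1, -1.8]
opening: 0.0118
to [ 0.464  -0.2275  0.33  ] -80.1 d(mm) [197.7  12.7  -0.2] rot [-0.05  0.03 -4.03] clock 8.07
```

```bash
python3 -m inch '[{"ax":0,"ay":0,"az":-1,"dx":35,"dy":2,"dz":0,"fingers":0},{"ax":0,"ay":0,"az":-2,"dx":70,"dy":4,"dz":0,"fingers":0},{"ax":0,"ay":0,"az":-3,"dx":105,"dy":6,"dz":0,"fingers":0},{"ax":0,"ay":0,"az":-4,"dx":140,"dy":9,"dz":0,"fingers":0},{"ax":0,"ay":0,"az":-4,"dx":170,"dy":11,"dz":0,"fingers":0},{"ax":0,"ay":0,"az":-4,"dx":190,"dy":12,"dz":0,"fingers":0},{"ax":0,"ay":0,"az":-4,"dx":197.5,"dy":12.7,"dz":0,"fingers":0},{"ax":0,"ay":0,"az":-4,"dx":197.5,"dy":12.7,"dz":0,"fingers":0}]'; python3 - <<'E'
from h import *
plan((.464,-.2275,.263),-80.1); 
snap('side','s3.png');im=cv2.imread('pics/s3.png')[80:280,240:440];cv2.imwrite('pics/s3c.png',cv2.resize(im,None,fx=3,fy=3))
snap('top','t3.png');im=cv2.imread('pics/t3.png')[100:300,300:500];cv2.imwrite('pics/t3c.png',cv2.resize(im,None,fx=3,fy=3))
snap('wrist','w3.png')
E
```

```text
clock: 9.07
tool_pos: [0.4648, -0.2265, 0.3293]
orientation: [180.0, 0.0, -80.3]
force: [-0.6, 0.3, -0.8]
opening: 0.0118
to [ 0.464  -0.2275  0.263 ] -80.1 d(mm) [ 0.9  1.  66.3] rot [ 0.03  0.02 -0.18] clock 9.07
```

View pics/s3c.png

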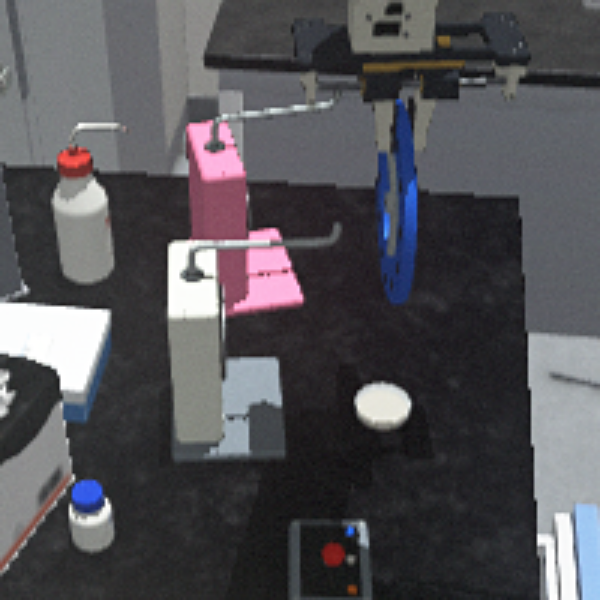

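View pics/t3c.png

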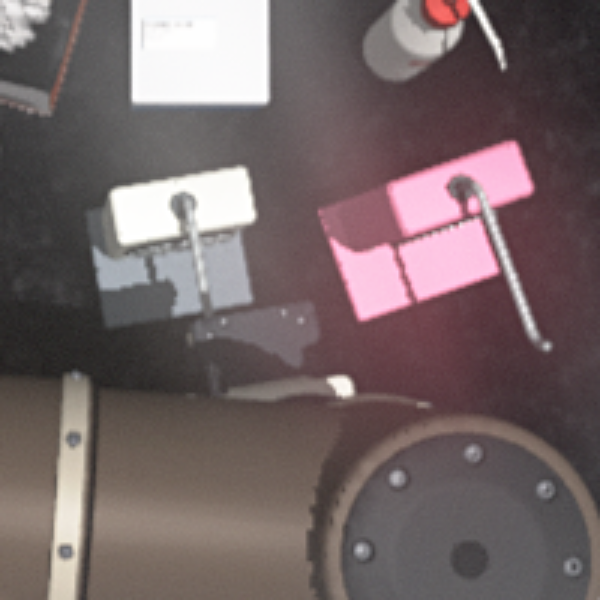

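View pics/w3.png

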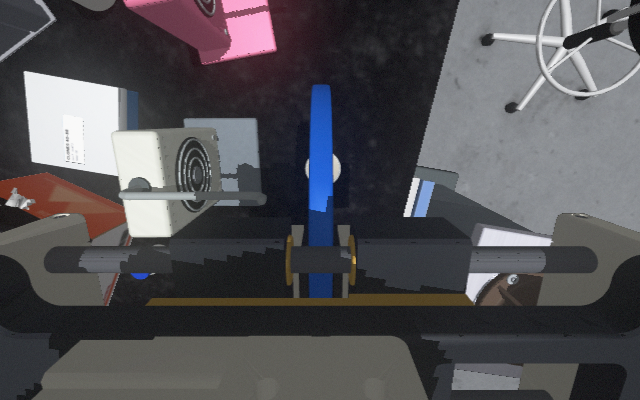

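```bash
python3 -m inch '[{"ax":0,"ay":0,"az":0,"dx":1,"dy":1,"dz":15,"fingers":0},{"ax":0,"ay":0,"az":0,"dx":1,"dy":1,"dz":35,"fingers":0},{"ax":0,"ay":0,"az":0,"dx":1,"dy":1,"dz":55,"fingers":0},{"ax":0,"ay":0,"az":0,"dx":1,"dy":1,"dz":66,"fingers":0},{"ax":0,"ay":0,"az":0,"dx":1,"dy":1,"dz":66,"fingers":0},{"ax":0,"ay":0,"az":0,"dx":1,"dy":1,"dz":66,"fingers":0}]'; python3 - <<'E'
from h import *
plan((.5707,-.2089,.263),-80.1); 
o=get_obs(); S=snap('side','s4.png')
im=cv2.resize(cv2.imread('pics/s4.png'),None,fx=4,fy=4)
t=o['tool_pos']; yw=np.radians(9.9); ay=np.array([-np.sin(yw),np.cos(yw),0]);ax=np.array([np.cos(yw),np.sin(yw),0])
c=t+np.array([0,0,-.0655])
for r in (.095,.06):
  for off in (-.006,.006):
    P=np.array([c+ax*off+r*(np.cos(a)*ay+np.sin(a)*np.array([0,0,1])) for a in np.linspace(0,6.29,60)])
    cv2.polylines(im,[((proj(S,P)+.5)*4).astype(int)],True,(0,255,255),1)
seat=np.array([.5707,-.2089,.225]);tip=seat-ax*.053
for P in (seat,tip,tip+[0,0,.022]): cv2.circle(im,tuple(((proj(S,P)[0]+.5)*4).astype(int)),3,(0,0,255),-1)
cv2.imwrite('pics/s4c.png',im[480:980,1120:1720])
E
```

```text
clock: 9.98
tool_pos: [0.4647, -0.2276, 0.2642]
orientation: [-180.0, -0.0, -80.2]
force: [0.7, 0.2, -2.3]
opening: 0.0117
to [ 0.5707 -0.2089  0.263 ] -80.1 d(mm) [  -0.4 -107.7    1.3] rot [-0.05 -0.03 -0.12] clock 9.97
```

View pics/s4c.png

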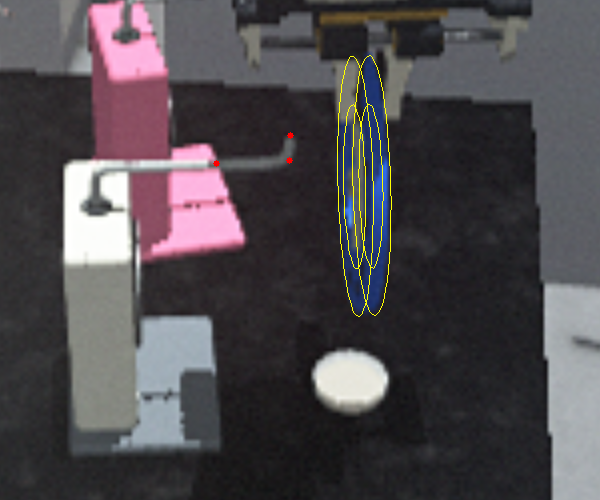

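Model and picture agree: the hook points sit on the bar, and the rim outline fits within about 1 mm. Advancing over the tip.

```bash
python3 -m inch '[{"ax":0,"ay":0,"az":0,"dx":0,"dy":-8,"dz":0,"fingers":0},{"ax":0,"ay":0,"az":0,"dx":0,"dy":-20,"dz":0,"fingers":0},{"ax":0,"ay":0,"az":0,"dx":0,"dy":-34,"dz":0,"fingers":0},{"ax":0,"ay":0,"az":0,"dx":0,"dy":-48,"dz":0,"fingers":0},{"ax":0,"ay":0,"az":0,"dx":0,"dy":-62,"dz":0,"fingers":0},{"ax":0,"ay":0,"az":0,"dx":0,"dy":-75,"dz":0,"fingers":0},{"ax":0,"ay":0,"az":0,"dx":0,"dy":-88,"dz":0,"fingers":0},{"ax":0,"ay":0,"az":0,"dx":0,"dy":-98,"dz":0,"fingers":0}]'; python3 -m inch '[{"ax":0,"ay":0,"az":0,"dx":0,"dy":-8,"dz":0,"fingers":0},{"ax":0,"ay":0,"az":0,"dx":0,"dy":-10,"dz":0,"fingers":0},{"ax":0,"ay":0,"az":0,"dx":0,"dy":-10,"dz":0,"fingers":0}]';python3 - <<'E'
from h import *
plan((.5707,-.2089,.2345),-80.1)
snap('side','s5.png');im=cv2.imread('pics/s5.png')[100:250,260:410];cv2.imwrite('pics/s5c.png',cv2.resize(im,None,fx=4,fy=4))
snap('wrist','w5.png')
E
```

```text
clock: 11.02
tool_pos: [0.5617, -0.2108, 0.2634]
orientation: [180.0, 0.0, -80.2]
force: [-0.4, 0.3, -2.1]
opening: 0.0112
clock: 11.4
tool_pos: [0.5706, -0.2092, 0.2635]
orientation: [180.0, 0.0, -80.2]
force: [0.2, -0.5, -2.6]
opening: 0.0116
to [ 0.5707 -0.2089  0.2345] -80.1 d(mm) [-0.3 -0.1 29. ] rot [ 0.01  0.   -0.13] clock 11.4
```

View pics/s5c.png

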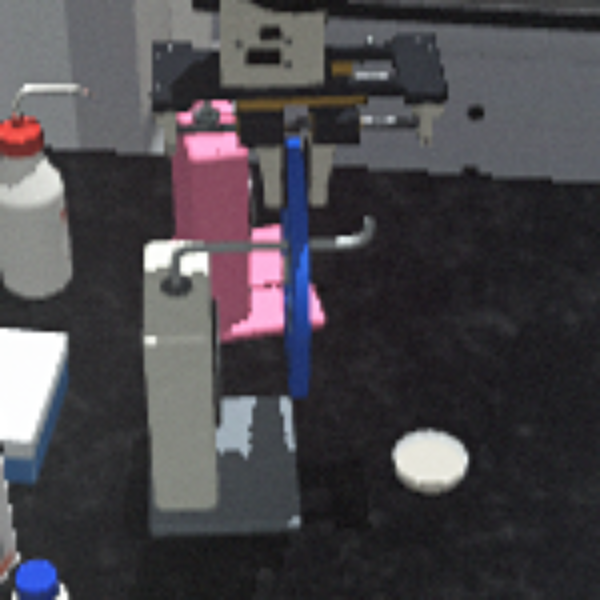

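View pics/w5.png

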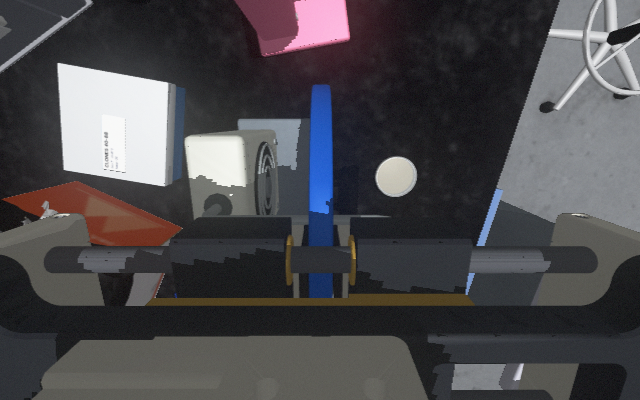

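The arm goes through the wheel and the upturned end is in front, at crop (368,232). Lowering.

```bash
python3 -m inch '[{"ax":0,"ay":0,"az":0,"dx":0,"dy":0,"dz":8,"fingers":0},{"ax":0,"ay":0,"az":0,"dx":0,"dy":0,"dz":17,"fingers":0},{"ax":0,"ay":0,"az":0,"dx":0,"dy":0,"dz":23,"fingers":0},{"ax":0,"ay":0,"az":0,"dx":0,"dy":0,"dz":25,"fingers":0},{"ax":0,"ay":0,"az":0,"dx":0,"dy":0,"dz":25,"fingers":0}]'; for i in 1 ; do python3 -m inch '[{"ax":0,"ay":0,"az":0,"dx":0,"dy":0,"dz":1,"fingers":0},{"ax":0,"ay":0,"az":0,"dx":0,"dy":0,"dz":2,"fingers":0},{"ax":0,"ay":0,"az":0,"dx":0,"dy":0,"dz":2,"fingers":0}]'; done
```

```text
clock: 12.12
tool_pos: [0.5707, -0.2093, 0.2384]
orientation: [180.0, -0.0, -80.2]
force: [0.8, -0.9, -2.3]
opening: 0.0117
clock: 12.5
tool_pos: [0.5707, -0.2092, 0.2366]
orientation: [-180.0, 0.0, -80.2]
force: [-0.9, -0.1, -1.2]
opening: 0.0121
```

```bash
python3 -m inch '[{"ax":0,"ay":0,"az":0,"dx":0,"dy":0,"dz":1,"fingers":0},{"ax":0,"ay":0,"az":0,"dx":0,"dy":0,"dz":1,"fingers":0}]'; python3 -m inch '[{"ax":0,"ay":0,"az":0,"dx":0,"dy":0,"dz":1,"fingers":0},{"ax":0,"ay":0,"az":0,"dx":0,"dy":0,"dz":1,"fingers":0}]'
```

```text
clock: 12.75
tool_pos: [0.5707, -0.2092, 0.2355]
orientation: [180.0, 0.0, -80.2]
force: [-0.3, 0.7, -1.8]
opening: 0.0117
clock: 13.0
tool_pos: [0.5707, -0.2092, 0.2344]
orientation: [180.0, 0.0, -80.2]
force: [-0.3, 0.3, -2.4]
opening: 0.0118
```

```bash
python3 -m inch '[{"ax":0,"ay":0,"az":0,"dx":0,"dy":0,"dz":1,"fingers":0},{"ax":0,"ay":0,"az":0,"dx":0,"dy":0,"dz":1,"fingers":0}]'; python3 -m inch '[{"ax":0,"ay":0,"az":0,"dx":0,"dy":0,"dz":1,"fingers":0},{"ax":0,"ay":0,"az":0,"dx":0,"dy":0,"dz":1,"fingers":0}]'; python3 - <<'E'
from h import *
snap('side','s6.png');im=cv2.imread('pics/s6.png')[100:220,270:390];cv2.imwrite('pics/s6c.png',cv2.resize(im,None,fx=5,fy=5,interpolation=cv2.INTER_CUBIC))
E
```

```text
clock: 13.25
tool_pos: [0.5707, -0.2092, 0.2334]
orientation: [180.0, 0.0, -80.2]
force: [0.3, 0.4, -1.9]
opening: 0.0115
clock: 13.5
tool_pos: [0.5707, -0.2092, 0.2324]
orientation: [180.0, 0.0, -80.2]
force: [-0.1, 0.0, -1.4]
opening: 0.0119
```

View pics/s6c.png

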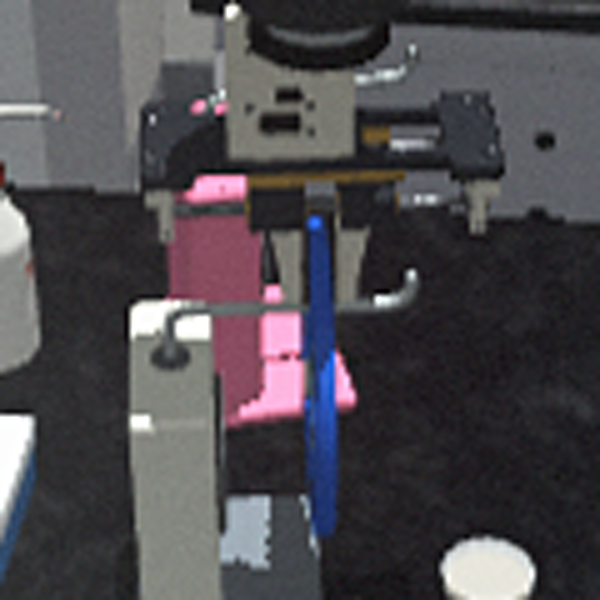

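```bash
python3 -m inch '[{"ax":0,"ay":0,"az":0,"dx":0,"dy":0,"dz":0.7,"fingers":0},{"ax":0,"ay":0,"az":0,"dx":0,"dy":0,"dz":0.7,"fingers":0},{"ax":0,"ay":0,"az":0,"dx":0,"dy":0,"dz":0.7,"fingers":0}]'; python3 -c "
from h import *
o=get_obs();print(o['force'],o['moment'],o['tool_pos'])"
```

```text
clock: 13.92
tool_pos: [0.5707, -0.2092, 0.2319]
orientation: [180.0, -0.0, -80.2]
force: [-0.6, -0.5, -1.6]
opening: 0.0119
[-0.56942684 -0.4990769  -1.60302503] [ 0.03184704  0.15082124 -0.00856853] [ 0.57071088 -0.20923471  0.2318752 ]
```

```bash
python3 -m inch '[{"ax":0,"ay":0,"az":0,"dx":0,"dy":0,"dz":0,"fingers":14},{"ax":0,"ay":0,"az":0,"dx":0,"dy":0,"dz":0,"fingers":18},{"ax":0,"ay":0,"az":0,"dx":0,"dy":0,"dz":0,"fingers":24},{"ax":0,"ay":0,"az":0,"dx":0,"dy":0,"dz":0,"fingers":30},{"ax":0,"ay":0,"az":0,"dx":0,"dy":0,"dz":0,"fingers":30}]'; python3 - <<'E'
from h import *
snap('side','s7.png');im=cv2.imread('pics/s7.png')[100:220,270:390];cv2.imwrite('pics/s7c.png',cv2.resize(im,None,fx=5,fy=5,interpolation=cv2.INTER_CUBIC))
snap('wrist','w7.png')
E
```

```text
clock: 14.55
tool_pos: [0.5707, -0.2092, 0.2319]
orientation: [-180.0, -0.0, -80.2]
force: [1.5, 0.8, 0.4]
opening: 0.0296
```

View pics/s7c.png

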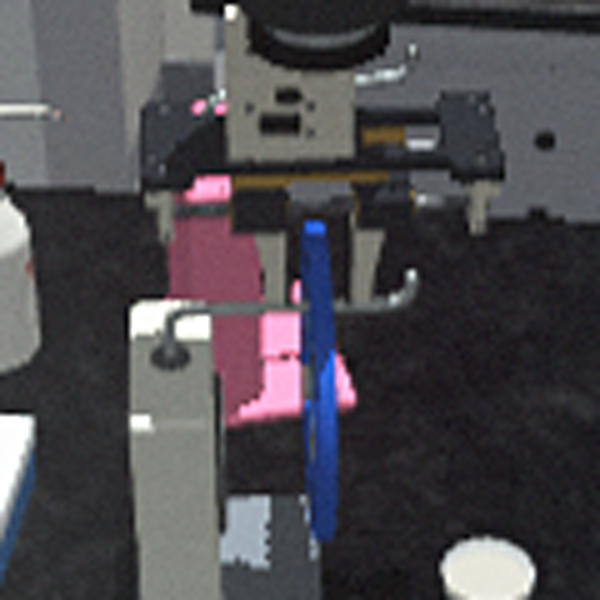

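View pics/w7.png

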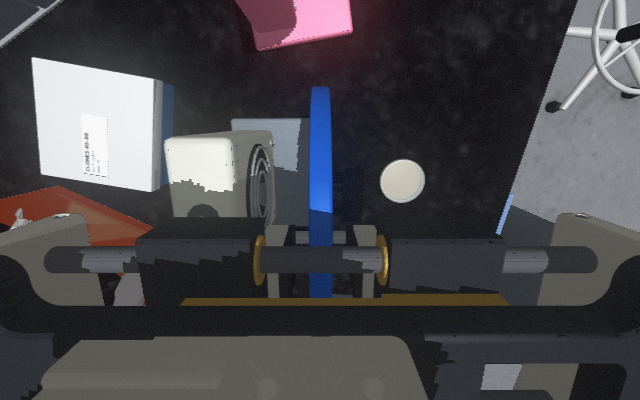

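The wheel hangs on the bar with the fingers clear on both sides. Rising straight up.

```bash
python3 -m inch '[{"ax":0,"ay":0,"az":0,"dx":0,"dy":0,"dz":-6,"fingers":30},{"ax":0,"ay":0,"az":0,"dx":0,"dy":0,"dz":-16,"fingers":30},{"ax":0,"ay":0,"az":0,"dx":0,"dy":0,"dz":-30,"fingers":30},{"ax":0,"ay":0,"az":0,"dx":0,"dy":0,"dz":-50,"fingers":30},{"ax":0,"ay":0,"az":0,"dx":0,"dy":0,"dz":-80,"fingers":30},{"ax":0,"ay":0,"az":0,"dx":0,"dy":0,"dz":-110,"fingers":30},{"ax":0,"ay":0,"az":0,"dx":0,"dy":0,"dz":-130,"fingers":10}]'; python3 - <<'E'
from h import *
snap('side','s8.png');im=cv2.imread('pics/s8.png')[80:240,250:410];cv2.imwrite('pics/s8c.png',cv2.resize(im,None,fx=4,fy=4,interpolation=cv2.INTER_CUBIC))
plan((.51,.115,.36),-90)
E
```

```text
clock: 15.52
tool_pos: [0.571, -0.2094, 0.3648]
orientation: [-179.8, -0.1, -80.2]
force: [0.1, 0.2, 0.1]
opening: 0.0245
to [0.51  0.115 0.36 ] -90 d(mm) [-330.6    5.6    6.4] rot [-0.32 -0.13  9.78] clock 15.57
```

View pics/s8c.png

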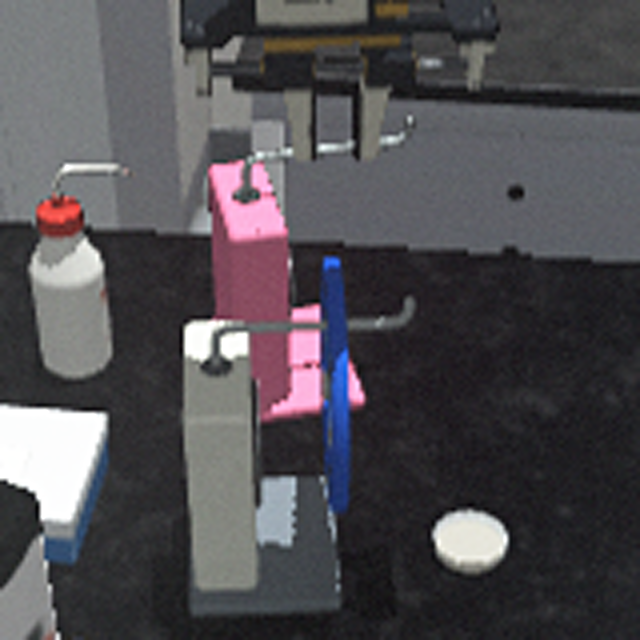

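The wheel hangs freely at crop (335,385), between the tower and the upturned end. With jaws along y the gripper body would come too close to the hanging wheel. So I'll push the ball with shut fingers from its +y side, jaws along the box's x.

```bash
python3 - <<'E'
from h import *
plan((.4912,.0924,.36),-84.15)
E
python3 -m inch '[{"ax":0,"ay":0,"az":0.5,"dx":-40,"dy":5,"dz":0,"fingers":0},{"ax":0,"ay":0,"az":1,"dx":-90,"dy":10,"dz":0,"fingers":0},{"ax":0,"ay":0,"az":2,"dx":-140,"dy":15,"dz":0,"fingers":0},{"ax":0,"ay":0,"az":3,"dx":-190,"dy":20,"dz":0,"fingers":0},{"ax":0,"ay":0,"az":4,"dx":-240,"dy":25,"dz":0,"fingers":0},{"ax":0,"ay":0,"az":4,"dx":-290,"dy":27,"dz":0,"fingers":0},{"ax":0,"ay":0,"az":4,"dx":-310,"dy":27,"dz":0,"fingers":0},{"ax":0,"ay":0,"az":4,"dx":-310,"dy":27,"dz":0,"fingers":0}]'
python3 - <<'E'
from h import *
plan((.4912,.0924,.10),-84.15);plan((.4912,.0924,.084),-84.15)
E
```

```text
to [0.4912 0.0924 0.36  ] -84.15 d(mm) [-311.5   28.     6.3] rot [-0.31 -0.14  3.93] clock 15.57
clock: 16.58
tool_pos: [0.4913, 0.0929, 0.3626]
orientation: [-179.9, 0.0, -84.1]
force: [0.2, -0.5, 0.7]
opening: 0.0003
to [0.4912 0.0924 0.1   ] -84.15 d(mm) [  0.6   0.4 262.6] rot [-0.06  0.03  0.06] clock 16.57
to [0.4912 0.0924 0.084 ] -84.15 d(mm) [  0.7   0.4 278.6] rot [-0.06  0.03  0.06] clock 16.57
```

```bash
python3 -m inch '[{"ax":0,"ay":0,"az":0,"dx":0,"dy":0,"dz":50,"fingers":0},{"ax":0,"ay":0,"az":0,"dx":0,"dy":0,"dz":105,"fingers":0},{"ax":0,"ay":0,"az":0,"dx":0,"dy":0,"dz":160,"fingers":0},{"ax":0,"ay":0,"az":0,"dx":0,"dy":0,"dz":210,"fingers":0},{"ax":0,"ay":0,"az":0,"dx":0,"dy":0,"dz":250,"fingers":0},{"ax":0,"ay":0,"az":0,"dx":0,"dy":0,"dz":272,"fingers":0},{"ax":0,"ay":0,"az":0,"dx":0.5,"dy":0,"dz":278,"fingers":0},{"ax":0,"ay":0,"az":0,"dx":0.5,"dy":0,"dz":278,"fingers":0}]'
python3 - <<'E'
from h import *
S=snap('side','s9.png');im=cv2.imread('pics/s9.png')[200:320,290:410];cv2.imwrite('pics/s9c.png',cv2.resize(im,None,fx=5,fy=5,interpolation=cv2.INTER_CUBIC))
snap('wrist','w9.png')
snap('top','t9.png');im=cv2.imread('pics/t9.png')[160:280,220:340];cv2.imwrite('pics/t9c.png',cv2.resize(im,None,fx=4,fy=4,interpolation=cv2.INTER_CUBIC))
E
```

```text
clock: 17.58
tool_pos: [0.4921, 0.0909, 0.0844]
orientation: [-180.0, -0.0, -84.3]
force: [-0.1, 0.5, 0.4]
opening: 0.0003
```

View pics/s9c.png

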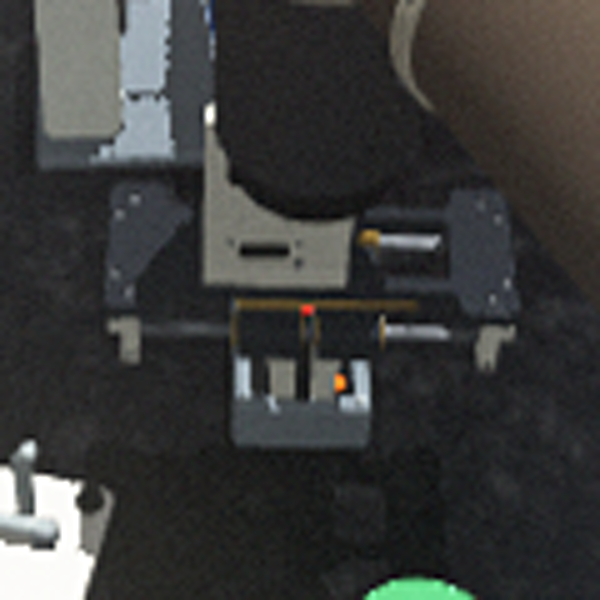

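View pics/w9.png

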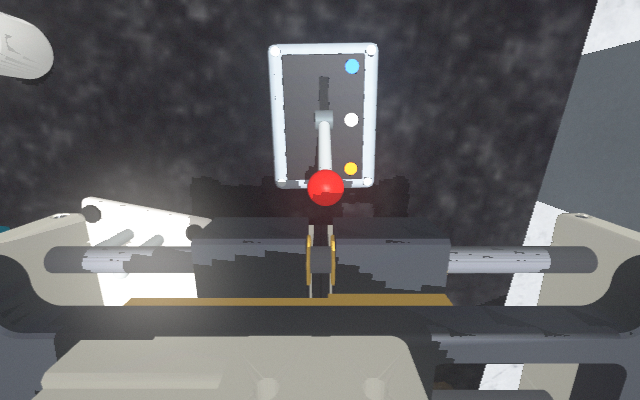

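View pics/t9c.png

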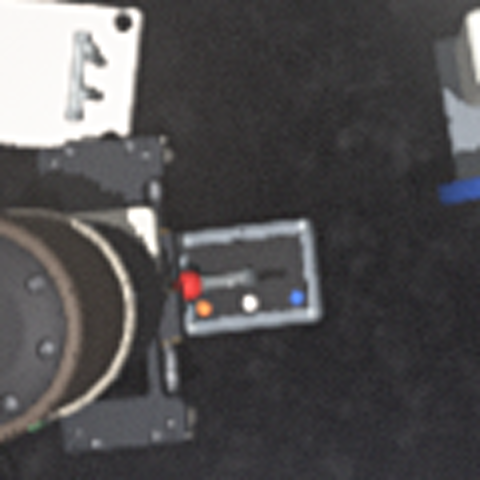

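```bash
python3 -m inch '[{"ax":0,"ay":0,"az":0,"dx":8,"dy":2,"dz":0,"fingers":0},{"ax":0,"ay":0,"az":0,"dx":16,"dy":2,"dz":-2,"fingers":0},{"ax":0,"ay":0,"az":0,"dx":24,"dy":2,"dz":-5,"fingers":0},{"ax":0,"ay":0,"az":0,"dx":32,"dy":2,"dz":-7,"fingers":0},{"ax":0,"ay":0,"az":0,"dx":39,"dy":2,"dz":-9,"fingers":0},{"ax":0,"ay":0,"az":0,"dx":44,"dy":2,"dz":-10,"fingers":0},{"ax":0,"ay":0,"az":0,"dx":44,"dy":2,"dz":-10,"fingers":0}]'
cat > ball.py <<'E'
from h import *
import sys
def red(s):
    im=cv2.cvtColor(s['image'],cv2.COLOR_RGB2HSV); m=cv2.inRange(im,(0,150,90),(6,255,255))|cv2.inRange(im,(174,150,90),(180,255,255))
    n,l,st,ce=cv2.connectedComponentsWithStats(m)
    return [(ce[i].round(1),st[i][4]) for i in range(1,n) if st[i][4]>8]
by=np.array([-.102,.9948,0]);b=np.array([.4985,.0208,0])
o=get_obs(); t=o['tool_pos'];print('tcp off',((t-b)@by*1000).round(1))
s=snap('wrist',sys.argv[1]+'w.png')
for c,a in red(s):
    # ball lies on circle about pivot: minimise reprojection over angle
    th=np.linspace(-.7,.7,281); P=np.array([b+[0,0,.038]+.065*(np.sin(-q)*by+np.array([0,0,np.cos(q)])) for q in th])
    e=np.linalg.norm(proj(s,P)-c,axis=1); print('wrist',c,a,'angle',th[e.argmin()].round(3),'err px',e.min().round(1))
s=snap('top',sys.argv[1]+'t.png')
for c,a in red(s):
    e=np.linalg.norm(proj(s,P)-c,axis=1); print('top',c,a,'angle',th[e.argmin()].round(3),'err px',e.min().round(1))
E
python3 ball.py a
```

```text
clock: 18.6
tool_pos: [0.4939, 0.0466, 0.0938]
orientation: [180.0, -0.0, -84.3]
force: [-0.1, 0.0, 0.5]
opening: 0.0005
tcp off 26.2
wrist [319.3 211.7] 949 angle -0.08 err px 2.5
top [447.   99.8] 91 angle 0.7 err px 199.2
top [453.6 102.1] 18 angle 0.7 err px 202.9
top [105.7 108.4] 96 angle -0.7 err px 200.6
```

View pics/aw.png

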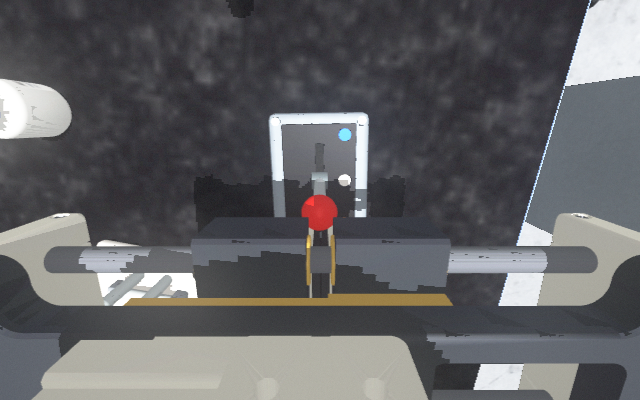

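```bash
python3 -m inch '[{"ax":0,"ay":0,"az":0,"dx":3,"dy":0,"dz":0,"fingers":0},{"ax":0,"ay":0,"az":0,"dx":5.5,"dy":0,"dz":0,"fingers":0},{"ax":0,"ay":0,"az":0,"dx":5.5,"dy":0,"dz":0,"fingers":0}]'
python3 ball.py b; python3 - <<'E'
from h import *
s=snap('wrist'); 
import ball
E
python3 -c "
import cv2;im=cv2.imread('pics/bw.png')[90:270,250:400];cv2.imwrite('pics/bwc.png',cv2.resize(im,None,fx=4,fy=4)[:600])" 
```

```text
clock: 19.08
tool_pos: [0.4945, 0.0416, 0.0938]
orientation: [180.0, -0.0, -84.2]
force: [-0.2, 1.0, 0.8]
opening: 0.0005
tcp off 21.1
wrist [319.4 211.9] 948 angle -0.005 err px 2.4
top [446.8  99.8] 90 angle 0.7 err px 199.1
top [453.6 102.1] 18 angle 0.7 err px 202.9
top [105.6 108.4] 95 angle -0.7 err px 200.7
tcp off 21.2Traceback (most recent call last):
  File "<stdin>", line 3, in <module>
  File "ball.py", line 9, in <module>
    s=snap('wrist',sys.argv[1]+'w.png')
                   ~~~~~~~~^^^
IndexError: list index out of range
```

View pics/bwc.png

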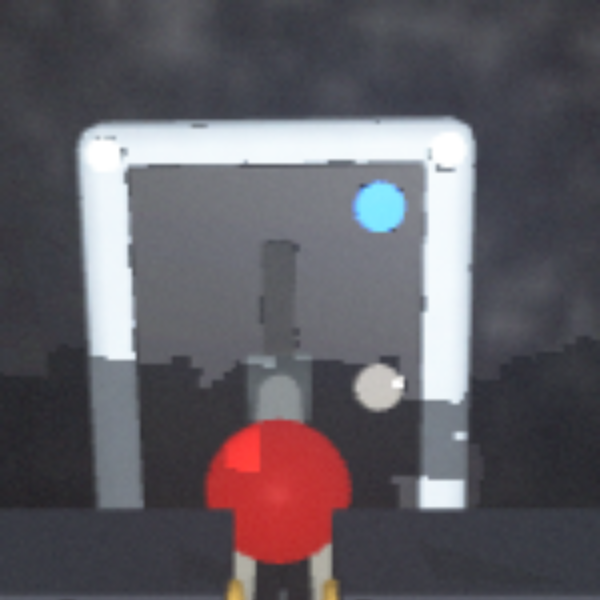

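The lever is nearly upright: vision gives −0.005 to −0.02 rad and the kinematics −0.025. I'll nudge it 1 mm more and pause a second.

```bash
python3 -m inch '[{"ax":0,"ay":0,"az":0,"dx":1.2,"dy":0,"dz":0,"fingers":0},{"ax":0,"ay":0,"az":0,"dx":1.2,"dy":0,"dz":0,"fingers":0},{"ax":0,"ay":0,"az":0,"dx":1.2,"dy":0,"dz":0,"fingers":0},{"ax":0,"ay":0,"az":0,"dx":1.2,"dy":0,"dz":0,"fingers":0},{"ax":0,"ay":0,"az":0,"dx":1.2,"dy":0,"dz":0,"fingers":0},{"ax":0,"ay":0,"az":0,"dx":1.2,"dy":0,"dz":0,"fingers":0},{"ax":0,"ay":0,"az":0,"dx":1.2,"dy":0,"dz":0,"fingers":0},{"ax":0,"ay":0,"az":0,"dx":1.2,"dy":0,"dz":0,"fingers":0}]'
python3 ball.py c | head -2
```

```text
clock: 20.23
tool_pos: [0.4947, 0.0405, 0.0939]
orientation: [180.0, -0.0, -84.2]
force: [-0.6, 0.8, 1.6]
opening: 0.0005
tcp off 20.0
wrist [319.5 212.1] 949 angle 0.01 err px 2.4
```

```bash
python3 -m inch '[{"ax":0,"ay":0,"az":0,"dx":6,"dy":0,"dz":0,"fingers":0},{"ax":0,"ay":0,"az":0,"dx":13,"dy":0,"dz":1,"fingers":0},{"ax":0,"ay":0,"az":0,"dx":20,"dy":0,"dz":2.5,"fingers":0},{"ax":0,"ay":0,"az":0,"dx":26,"dy":0,"dz":4.5,"fingers":0},{"ax":0,"ay":0,"az":0,"dx":31,"dy":0,"dz":6.5,"fingers":0},{"ax":0,"ay":0,"az":0,"dx":35,"dy":0,"dz":8,"fingers":0},{"ax":0,"ay":0,"az":0,"dx":35,"dy":0,"dz":8,"fingers":0}]'
python3 ball.py d | head -2;  python3 -m inch '[{"ax":0,"ay":0,"az":0,"dx":1.5,"dy":0,"dz":0.5,"fingers":0},{"ax":0,"ay":0,"az":0,"dx":1.5,"dy":0,"dz":0.5,"fingers":0}]'
python3 ball.py e | head -2
```

```text
clock: 21.2
tool_pos: [0.4979, 0.0053, 0.0855]
orientation: [180.0, -0.0, -84.3]
force: [0.9, 0.2, -0.8]
opening: 0.0008
tcp off -15.3
wrist [318.2 209.6] 940 angle 0.595 err px 1.7
clock: 21.55
tool_pos: [0.4982, 0.0046, 0.0854]
orientation: [180.0, 0.0, -84.2]
force: [-1.5, 3.6, 2.1]
opening: 0.0004
tcp off -16.1
wrist [318.5 210.7] 930 angle 0.6 err px 1.6
```

```bash
python3 -m inch '[{"ax":0,"ay":0,"az":0,"dx":1,"dy":0,"dz":0,"fingers":0},{"ax":0,"ay":0,"az":0,"dx":1.5,"dy":0,"dz":0,"fingers":0},{"ax":0,"ay":0,"az":0,"dx":1.5,"dy":0,"dz":0,"fingers":0}]'
python3 ball.py f | head -2
```

```text
clock: 22.02
tool_pos: [0.4984, 0.0039, 0.0853]
orientation: [-180.0, 0.1, -84.2]
force: [-3.7, 11.0, 1.3]
opening: 0.0007
tcp off -16.8
wrist [318.7 211.6] 919 angle 0.605 err px 1.7
```

The push force rises to 11 N, so the lever is on its stop. Backing off toward +y, then up.

```bash
python3 -m inch '[{"ax":0,"ay":0,"az":0,"dx":-4,"dy":0,"dz":0,"fingers":0},{"ax":0,"ay":0,"az":0,"dx":-15,"dy":0,"dz":0,"fingers":0},{"ax":0,"ay":0,"az":0,"dx":-25,"dy":0,"dz":-10,"fingers":0},{"ax":0,"ay":0,"az":0,"dx":-30,"dy":0,"dz":-50,"fingers":0},{"ax":0,"ay":0,"az":0,"dx":-60,"dy":0,"dz":-105,"fingers":0},{"ax":0,"ay":0,"az":0,"dx":-110,"dy":0,"dz":-150,"fingers":0},{"ax":0,"ay":0,"az":0,"dx":-160,"dy":0,"dz":-180,"fingers":0},{"ax":0,"ay":0,"az":0,"dx":-170,"dy":0,"dz":-200,"fingers":0}]'
python3 - <<'E'
from h import *
S=snap('side','s10.png'); T=snap('top','t10.png')
from h import *
b=np.array([.4985,.0208,0]);by=np.array([-.102,.9948,0])
print('expected ball',proj(S,b+[0,0,.038+.0536]-by*.0367),proj(T,b+[0,0,.038+.0536]-by*.0367))
im=cv2.imread('pics/s10.png')[110:310,250:450];cv2.imwrite('pics/s10c.png',cv2.resize(im,None,fx=3,fy=3,interpolation=cv2.INTER_CUBIC))
im=cv2.imread('pics/t10.png')[130:280,200:400];cv2.imwrite('pics/t10c.png',cv2.resize(im,None,fx=4,fy=4,interpolation=cv2.INTER_CUBIC))
E
```

```text
clock: 23.12
tool_pos: [0.4813, 0.1749, 0.2881]
orientation: [-179.8, 0.1, -84.1]
force: [0.8, -0.7, -0.7]
opening: 0.0002
expected ball [[350.02366859 243.0464951 ]] [[292.53354288 228.19222095]]
```

View pics/s10c.png

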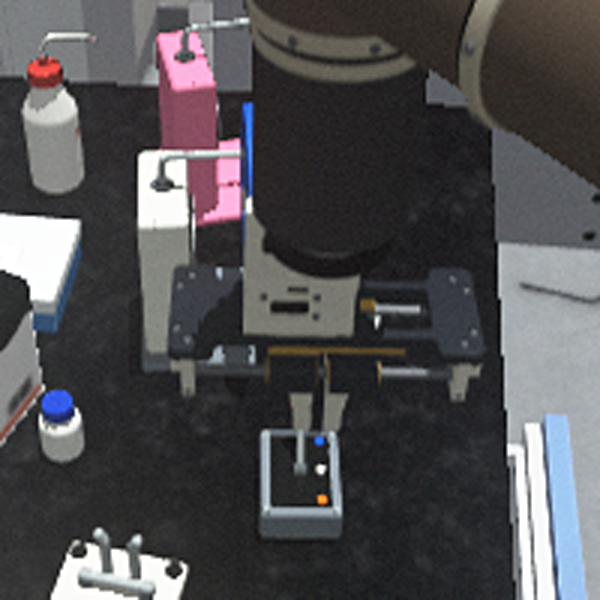

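View pics/t10c.png

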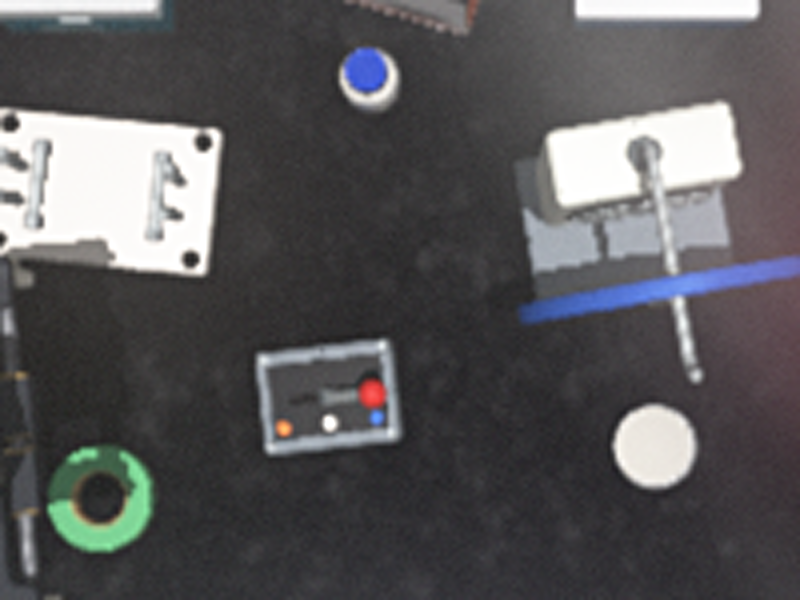

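The ball is at top (293,228), where +0.6 rad predicts (292.5,228.2). The wheel hangs on the arm, bottle, tape roll and dish are in place, and the robot is clear. Handing in.

```bash
python3 -c "
from plant import *
print(close_job())"
```

```text
the job is handed in; nothing more can be done
None
```

The wheel hangs by its rim on the white stand's J-hook, and the switch is fully over to the drying fan side. I handed the job in at about 23 s of the 69 s allowed.

- **Wheel:** I gripped it by the rim top, lifted it straight out of the cradle, passed it over the hook tip and lowered it onto the arm. I let go 1–2 mm above the bar because I felt no clear contact while lowering. The later pictures show it hanging freely at the seat.
- **Switch:** With shut fingers I pushed the lever to centre off, reading about 0.01 rad there, and held it for more than a second. I then pushed on to the blue stop, where the push force rose to 11 N and vision read 0.60 rad.
- **Last checks:** The ball shows at top-image pixel (293, 228) against a predicted (292.5, 228.2). The bottle, tape roll and dish appear where they started, and the gripper is clear of everything.
- **Failed or disagreeing checks:** During the switch moves the arm hid the ball from the top camera, so those readings were useless and I relied on the wrist camera and tool position. Those two differed by about 0.02 rad at centre. Two calls also failed without moving anything: one move was refused because its rows did not name every value, and one check script crashed.

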